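# Load the bottle shaker

## Task

Unclip the empty bottles (no caps) from the bench shaker and lay them side by side on the floor of the white tray, and clip every full sample bottle on the bench into a clip of the shaker, one to a clip: push it down past the clip's resistance until it snaps fully home, and do not push hard after that, for they are glass. When all are loaded, swing the start lever right round to its stop and let it spring back, leaving the other things on the bench alone.

Things in the scene. Friction and masses are not known exactly. Their poses are not given: they have to be found in the camera images.
- sample1: Full sample bottle, lying on the bench; 2 to 4 of them are present (None if absent). Round amber glass barrel, 24 mm diameter, x = -38 to 38 mm; black square anti-roll bumper at each end, 27 x 27 mm, 8 mm long; white screw cap, 23 mm diameter, 14 mm long. Origin: on the axis, middle of the barrel, 13.5 mm above the bench; x along the axis to the cap. About 90 g.
- sample2: Full sample bottle, lying on the bench; 2 to 4 of them are present (None if absent). Round amber glass barrel, 24 mm diameter, x = -38 to 38 mm; black square anti-roll bumper at each end, 27 x 27 mm, 8 mm long; white screw cap, 23 mm diameter, 14 mm long. Origin: on the axis, middle of the barrel, 13.5 mm above the bench; x along the axis to the cap. About 90 g.
- sample3: Full sample bottle, lying on the bench; 2 to 4 of them are present (None if absent). Round amber glass barrel, 24 mm diameter, x = -38 to 38 mm; black square anti-roll bumper at each end, 27 x 27 mm, 8 mm long; white screw cap, 23 mm diameter, 14 mm long. Origin: on the axis, middle of the barrel, 13.5 mm above the bench; x along the axis to the cap. About 90 g.
- sample4: Full sample bottle, lying on the bench; 2 to 4 of them are present (None if absent). Round amber glass barrel, 24 mm diameter, x = -38 to 38 mm; black square anti-roll bumper at each end, 27 x 27 mm, 8 mm long; white screw cap, 23 mm diameter, 14 mm long. Origin: on the axis, middle of the barrel, 13.5 mm above the bench; x along the axis to the cap. About 90 g.
- empty1: Empty bottle; two of them start clipped in two of the four clips. Like the samples, same barrel, bumpers, origin and axes, but in place of the cap a bare glass neck, 16 mm diameter, 14 mm long. About 60 g. Grasp any bottle across the barrel, midway between its bumpers.
- empty2: Empty bottle; two of them start clipped in two of the four clips. Like the samples, same barrel, bumpers, origin and axes, but in place of the cap a bare glass neck, 16 mm diameter, 14 mm long. About 60 g. Grasp any bottle across the barrel, midway between its bumpers.
- shaker: Bench shaker, fixed: white box 270 x 270 mm, green band at its foot, metal deck 70 mm above the bench. Origin: centre of its underside, z up; its -x side (control panel) faces the robot more or less. In its frame the four clips lie at x = -75 and +75, y = +25 and +100 mm, bottles along x; the lever is on the -y side.
- clip0 (a point): Where a bottle's origin lies when it is home in this clip, 22 mm above the deck; x along the bottle (cap either way round), z up. Any clip: 21 to 33 mm along x either side of this point stand a pair of sprung steel jaws (18 mm higher than the axis, 25 mm to each side) and a rest 10 mm high for the barrel; between the two pairs the deck is clear for fingers. Bumpers leave 5 mm play along x.
- clip1 (a point): Where a bottle's origin lies when it is home in this clip, 22 mm above the deck; x along the bottle (cap either way round), z up. Any clip: a roller of 3 mm radius on each jaw stands 9.3 mm from the axis and 8.6 mm above it. A bottle pushed straight down meets the rollers when 17 mm too high.
- clip2 (a point): Where a bottle's origin lies when it is home in this clip, 22 mm above the deck; x along the bottle (cap either way round), z up. Any clip: the push peaks at about 8 to 14 N with the bottle about 13 mm too high, then fades; from about 4 mm too high the rollers draw it down by themselves onto the rests.
- clip3 (a point): Where a bottle's origin lies when it is home in this clip, 22 mm above the deck; x along the bottle (cap either way round), z up. Any clip: pulling a bottle straight up out of it meets the same peak as pushing it in. Empty clips may show a paper pad on the deck.
- lever_pivot (a point): Point on the vertical axis of the start lever, 30 mm above the deck, fixed to the shaker, with the shaker's axes.
- lever_knob (a point): Middle of the grip of the start lever's upright black knob (16 mm diameter, 33 mm high, its top 15 mm above this point, its foot 18 mm below on a flat arm), 75 mm from the pivot, about 105 mm above the bench.
- start_lever (a joint): Start lever, rad: 0 at rest, the arm pointing along the shaker's -x from the pivot; grows anticlockwise seen from above (the knob moves towards the shaker's -y and then +x); the stop is at 1.1. A spring brings it back to 0: at the knob it takes about 1.1 N to start and 2.9 N at the stop.
- tray: White open tray, fixed, 180 x 140 mm outside, 40 mm high, walls 4 mm; origin at the centre of its underside, long side along its x axis. The two bottles (106 mm long) fit side by side, crosswise.
- tray_in (a point): Centre of the tray's inner floor, 4 mm above the bench.
- flask0: Small stoppered volumetric flask with a pink filling, 62 mm wide, 142 mm high, a bystander to be left alone; origin: centre of its underside.
- flask1: Small stoppered volumetric flask with a pink filling, 62 mm wide, 142 mm high, a bystander to be left alone; origin: centre of its underside.
- flask2: Small stoppered volumetric flask with a pink filling, 62 mm wide, 142 mm high, a bystander to be left alone; origin: centre of its underside.
- beaker: Clear beaker, 70 mm wide, 90 mm high, a bystander to be left alone; origin: centre of its underside.
- spatula: Spatula, 160 mm long, a bystander to be left alone; origin: centre of its underside.
- strip_box: Small flat paper box, 50 x 80 x 22 mm, a bystander to be left alone; origin: centre of its underside.
- reagent: Amber reagent jar, 60 mm wide, 130 mm high, a bystander to be left alone; origin: centre of its underside.
Mind the look-alikes: they are no part of the job. What is shaped like the sample3 but purple, turquoise or yellow is not meant.

How it is judged:
By the outcome, as a careful person would: the job done as asked, in the order asked, and still so for the second after the job is handed in, with the robot touching nothing.
Of sample1, sample2, sample3, sample4 only 2 to 4 are there at a start; the rules pass over those that are not, and their reading is None.
At some moment in a run one of sample1, sample2, sample3, sample4 may be knocked a few centimetres aside while the robot is not near it.
Once in a run the grip may slacken for a moment while it holds something.
It also fails if it takes over 210 s, if anything falls off the work surface, if the arm or the gripper's body presses on something with over 40 N, if the wrist force passes 120 N, or if a joint passes its speed limit or range.

## Robot

A 6-joint arm with a two-finger parallel gripper is mounted at the origin on the work surface. World frame = base frame: x ahead of the robot, y to its left, z up, the work surface at z = 0. Lengths are in m, angles in rad, forces in N, time in s.
With the tool pointing down it reaches from about 0.3 to 0.775 m from the base axis. Payload 14.6 kg.
Tool frame: the origin (TCP) lies at the very end of the fingers, on their centre line; the grasp point (between the pads) lies 19 mm behind it; z points along the fingers, y is the line along which they close (so a half turn about z gives the same grasp; the last joint's range is limited). The gripper opens to 94 mm and grips with 3 to 60 N. Pads are 16 mm wide; open, the fingers measure 119 mm over their backs; the gripper's body (75 mm by 177 mm) begins 78 mm behind the grasp point.
Start: joints at [-1.223, 0.3, 1.521, -0, 1.321, -0.067], TCP at [0.222, -0.503, 0.205] pointing down, gripper open.
Joint ranges: [-3.03, 3.03], [-0.79, 2.21], [0.23, 2.52], [-1.04, 4.18], [0, 3.07], [-2.55, 2.55]. Speed limits (rad/s): [2.22, 2.22, 2.57, 3.14, 3.14, 3.14].

## Interface

Orientations are given as [roll, pitch, yaw] about the fixed x, y, z axes, in that order (R = Rz(yaw) Ry(pitch) Rx(roll)).
In Python, from station import ctrl gives the robot as it stands.
- The arm moves only by the shell command python3 -m pendant 'ROWS' [OPENING] [FORCE]. ROWS is JSON, a list of rows, each a list of 2 entries, a list of its own where there are three numbers: the shift along the world's x, y, z in cm, then the turn about the world's z in rad. A call has 1 to 20 rows; each row shifts and turns the commanded pose from where the row before left it; what a row does not reach is not made up. A row lasts 1/12 s, in which the tool goes at most 41.7 mm and 7.16 degrees, less where a joint would pass 70% of its speed; a pose out of reach is approached as far as the arm can. A call is refused whole if a number of a shift passes 4.17 or a number of a turn 0.125, either way. A call with a gripper value outside its range is refused whole. OPENING is the opening, from 0 (shut) to 1 (fully open), set as the call begins (- or left out, the last holds). The fingers move at their own pace and stop on an object; FORCE is the grip in N (left out, the last holds). Time passes only in rows, so rows that do not move let the fingers close. It gives the time, the measured TCP pose, the force, the opening and the grip force at its end, in the units of the state.
- ctrl.get_obs(): the state, without advancing time (a new reading comes with each control period).
- ctrl.camera(name): name is "scene" or "top" or "wrist"; returns a dict with "color" (420x560x3 uint8, red, green, blue), "intrinsics" (3x3 intrinsics, pixels), "k1" (the pictures are not rectified: a ray, as slopes to the right and down, at radius r is drawn at 1 + k1 r^2 times it, then the intrinsics apply), "camera_from_world" (4x4, takes a point from world to camera coordinates). Camera axes: x right, y down, z forward; pixel columns grow to the right and rows downward; lengths in m; the calibration is good to about 2 mm. A picture is of the moment at which its call begins. There is no depth.
- ctrl.hand_in(): hands the job in; it is judged then, once.
The state is a dict: "time_s": time; "qpos": joint angles; "joint_vel": joint speeds; "tau": joint torques, N m; "ee_pos": TCP position; "eef_rot": TCP orientation; "force": force on the tool from outside, world axes, zero at the start; "moment": the same for the moment, N m; "grip_width": finger opening in m; "grip_force": force on a finger pad.
Only numpy, scipy, OpenCV 4.12 (cv2) and the standard library are available. Lean on these libraries where they do the work, as an engineer would, in place of code of your own. Each camera call takes 0.05 s, during which the arm holds its last target. There are 200 camera calls.

## Working session

There is one attempt and no reset: what is moved stays moved. The work goes in short steps, Python scripts to look and compute and a shell command to move; the robot and the scene stay as the last step left them, time stands still between calls to the robot, and variables do not carry over. Pictures are saved under pics/ and viewed, at most 17 in all, crops included, and the job is handed in when it is done.

```bash
ls; mkdir -p pics; cat > h.py <<'E'
import numpy as np,cv2
from station import ctrl
def save(name,fn,crop=None,scale=1):
    c=ctrl.camera(name); np.savez('pics/'+fn+'.npz',K=c['intrinsics'],k1=c['k1'],T=c['camera_from_world'],im=c['color'])
    im=c['color'][:,:,::-1]
    if crop: im=im[crop[1]:crop[3],crop[0]:crop[2]]
    cv2.imwrite('pics/'+fn+'.png',cv2.resize(im,None,fx=scale,fy=scale,interpolation=cv2.INTER_CUBIC)); return c
def load(fn): return np.load('pics/'+fn+'.npz')
def dist(c): return np.array([float(c['k1']),0,0,0,0])
def pix2w(c,u,v,z):
    K=c['K'] if 'K' in c else c['intrinsics']; T=np.array(c['T'] if 'T' in c else c['camera_from_world'])
    p=cv2.undistortPoints(np.array([[[u,v]]],float),np.array(K),dist(c))[0,0]
    R=T[:3,:3];o=-R.T@T[:3,3]; d=R.T@np.array([p[0],p[1],1]); return o+d*(z-o[2])/d[2]
def w2pix(c,P):
    K=c['K'] if 'K' in c else c['intrinsics']; T=np.array(c['T'] if 'T' in c else c['camera_from_world'])
    return cv2.projectPoints(np.array(P,float).reshape(-1,1,3),cv2.Rodrigues(T[:3,:3])[0],T[:3,3],np.array(K),dist(c))[0][:,0]
E
python3 - <<'E'
from h import *
for n in('scene','top'):
    c=save(n,n+'0',None,1.4); T=np.array(c['camera_from_world']);print(n,-T[:3,:3].T@T[:3,3],c['k1'],T[:3,:3].round(2).tolist())
o=ctrl.get_obs();print(o)
E
```

```text
pics
scene [ 1.05699362 -0.53697624  1.2854233 ] -0.05397573541888741 [[0.71, 0.7, 0.0], [0.6, -0.6, -0.53], [-0.37, 0.38, -0.85]]
top [ 3.06140399e-01 -4.31311740e-04  1.35290087e+00] -0.07104241921322915 [[-0.02, -1.0, -0.02], [-0.98, 0.02, -0.19], [0.19, 0.02, -0.98]]
{'time_s': 0.1, 'qpos': array([-1.22259734e+00,  3.00412024e-01,  1.52152605e+00, -8.40558908e-06,
        1.32073566e+00, -6.66066106e-02]), 'joint_vel': array([-0.00116255, -0.00074979, -0.00042653,  0.00161046, -0.00090235,
       -0.00048254]), 'tau': array([ 7.07568997e-04, -5.32645118e+01, -3.53287375e+01,  7.09506450e-02,
        2.34713947e-02, -7.29455860e-05]), 'ee_pos': array([ 0.22156348, -0.50312618,  0.20494202]), 'eef_rot': array([-3.14051343e+00, -6.38299181e-05,  4.14807650e-01]), 'force': array([ 0.59391007, -0.38909098,  0.19469291]), 'moment': array([-0.03770463,  0.0421283 ,  0.06681251]), 'grip_force': 0.0, 'grip_width': 0.0938300632745152}
```

View pics/scene0.png

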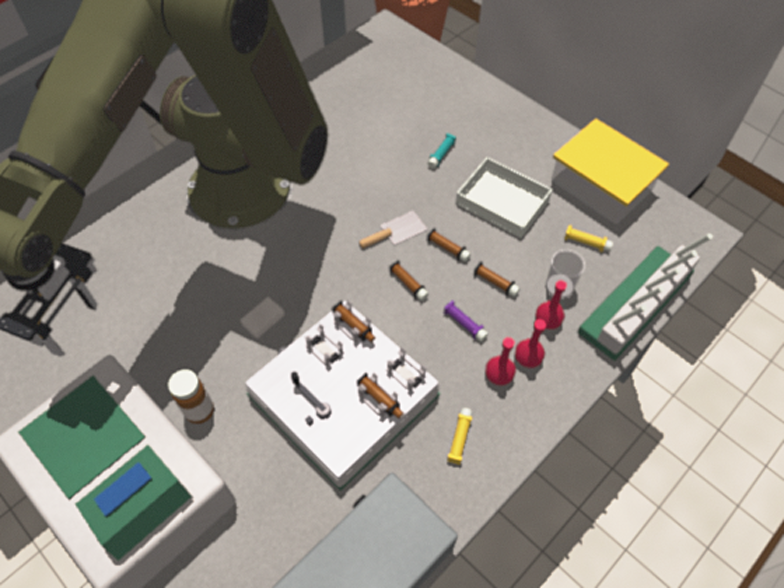

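View pics/top0.png

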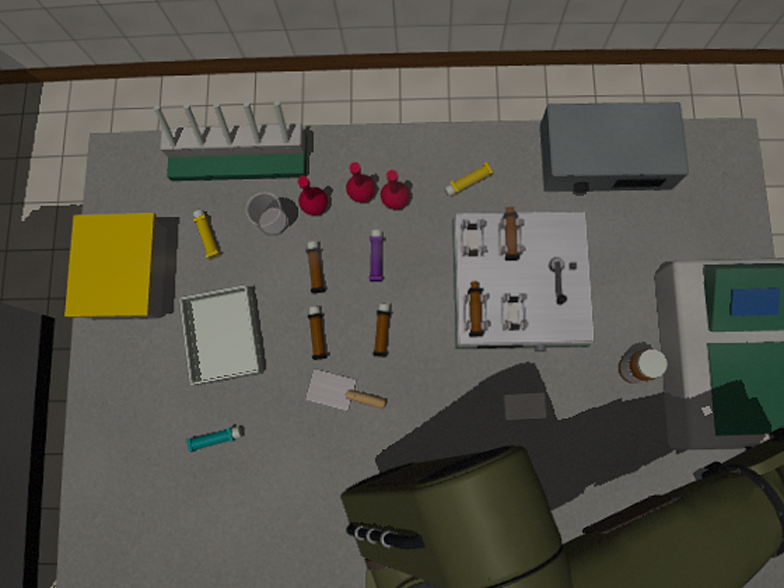

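Scene (1.4x pixels, top view): three amber capped samples at (315,265), (317,332) and (382,330). Empties are clipped at (510,232) and (475,308). The look-alikes are purple (376,255), yellow (205,233) and (470,180), turquoise (215,438) and the amber reagent jar (642,365). The tray is at (220,335) and the lever knob at (560,298).

```bash
python3 - <<'E'
from h import *
c=load('top0');im=c['im']
cv2.imwrite('pics/crop1.png',cv2.resize(im[140:290,120:430][:,:,::-1],None,fx=2.5,fy=2.5,interpolation=cv2.INTER_CUBIC))
hsv=cv2.cvtColor(im,cv2.COLOR_RGB2HSV)
for n in('top0','scene0'):
    c=load(n);hsv=cv2.cvtColor(c['im'],cv2.COLOR_RGB2HSV)
    m=cv2.inRange(hsv,(4,130,50),(18,255,200))
    k,l,s,ce=cv2.connectedComponentsWithStats(m)
    for i in range(1,k):
        if s[i,4]>60:
            ys,xs=np.nonzero(l==i);P=np.c_[xs,ys].astype(float);mu=P.mean(0);u,sv,vt=np.linalg.svd(P-mu,full_matrices=False)
            t=(P-mu)@vt[0]; a,b=mu+vt[0]*t.min(),mu+vt[0]*t.max()
            for z in(.0135,.092):
                A,B=pix2w(c,*a,z),pix2w(c,*b,z)
                print(n,s[i,4],mu.round(1),'z',z,((A+B)/2).round(4)[:2],'len',np.linalg.norm(A-B).round(3),'ang',np.arctan2(*(B-A)[1::-1]).round(3))
E
```

```text
top0 170 [405.  40.] z 0.0135 [ 1.0975 -0.3318] len 0.186 ang -1.603
top0 170 [405.  40.] z 0.092 [ 1.0511 -0.3124] len 0.175 ang -1.603
top0 290 [281.9  42.5] z 0.0135 [1.0972 0.0449] len 0.304 ang 1.546
top0 290 [281.9  42.5] z 0.092 [1.0508 0.0423] len 0.287 ang 1.546
top0 223 [158.4  46.7] z 0.0135 [1.0967 0.4368] len 0.271 ang -1.586
top0 223 [158.4  46.7] z 0.092 [1.0503 0.4112] len 0.255 ang -1.586
top0 85 [364.1 161.8] z 0.0135 [ 0.6992 -0.1822] len 0.049 ang 3.009
top0 85 [364.1 161.8] z 0.092 [ 0.6762 -0.1716] len 0.046 ang 3.009
top0 174 [224.7 193. ] z 0.0135 [0.6182 0.2279] len 0.076 ang -2.995
top0 174 [224.7 193. ] z 0.092 [0.5999 0.2145] len 0.071 ang -2.995
top0 205 [339.3 222.1] z 0.0135 [ 0.5247 -0.1036] len 0.082 ang -3.14
top0 205 [339.3 222.1] z 0.092 [ 0.5119 -0.0976] len 0.077 ang -3.14
top0 199 [272.1 237.7] z 0.0135 [0.4833 0.0897] len 0.078 ang 3.039
top0 199 [272.1 237.7] z 0.092 [0.4729 0.0845] len 0.073 ang 3.039
top0 193 [225.8 239.8] z 0.0135 [0.4789 0.2224] len 0.076 ang -3.029
top0 193 [225.8 239.8] z 0.092 [0.4688 0.2094] len 0.072 ang -3.029
top0 7
[... 559 characters left out ...]
 151 [351.7 198. ] z 0.0135 [0.6126 0.2246] len 0.077 ang 0.115
scene0 151 [351.7 198. ] z 0.092 [0.6401 0.1776] len 0.073 ang 0.115
scene0 148 [250.3 227.5] z 0.0135 [ 0.4681 -0.0682] len 0.083 ang 0.018
scene0 148 [250.3 227.5] z 0.092 [ 0.5044 -0.0971] len 0.078 ang 0.018
scene0 188 [269. 280.] z 0.0135 [ 0.628  -0.1483] len 0.084 ang 0.026
scene0 188 [269. 280.] z 0.092 [ 0.6544 -0.1723] len 0.079 ang 0.026
scene0 128 [137.2 284.8] z 0.0135 [ 0.3786 -0.419 ] len 0.057 ang -1.801
scene0 128 [137.2 284.8] z 0.092 [ 0.4205 -0.4262] len 0.054 ang -1.801
scene0 158 [544.7 397.8] z 0.0135 [1.3495 0.113 ] len 0.151 ang -1.567
scene0 158 [544.7 397.8] z 0.092 [1.3315 0.0729] len 0.142 ang -1.567
```

View pics/crop1.png

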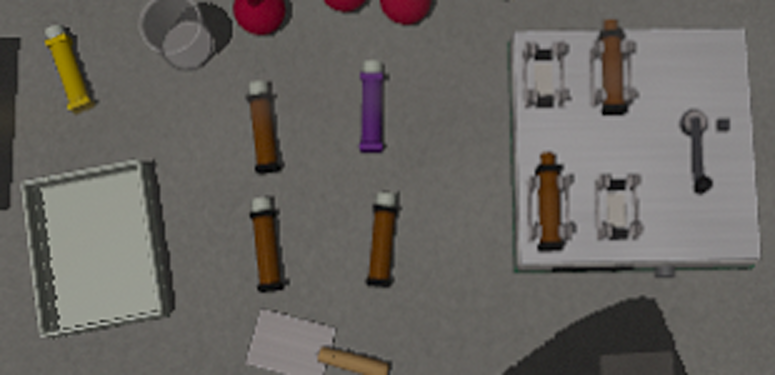

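```bash
python3 - <<'E'
from h import *
from scipy.optimize import least_squares
t=load('top0');s=load('scene0')
cr=lambda u,v:(120+u/2.5,140+v/2.5)
# shaker local: -x near robot, y left. TL=(+,+) TR=(+,-) BL=(-,+) BR=(-,-)
top=[cr(515,30),cr(745,30),cr(518,262),cr(758,260)];L=np.array([[.135,.135,.07],[.135,-.135,.07],[-.135,.135,.07],[-.135,-.135,.07]])
for p in top: print(pix2w(t,*p,.07).round(4))
sc=np.array([(247,385),(340,475),(438,380)])/1.4  # (-,-),(+,-),(+,+)
for p in sc: print('s',pix2w(s,*p,.07).round(4))
print('tray corners')
for p in [(25,185),(150,162),(170,315),(43,335)]: print(pix2w(t,*cr(*p),.04).round(4))
tr=[pix2w(t,*cr(*p),.04) for p in [(25,185),(150,162),(170,315),(43,335)]];print(np.mean(tr,0))
Ls=L[[3,1,0]]
def f(q):
    c,sn=np.cos(q[2]),np.sin(q[2]);R=np.array([[c,-sn,0],[sn,c,0],[0,0,1]])
    g=lambda X:X@R.T+[q[0],q[1],0]
    return np.r_[(w2pix(t,g(L))-top).ravel(),(w2pix(s,g(Ls))-sc).ravel()]
r=least_squares(f,[.58,-.16,0]);print(r.x,r.fun.round(1))
q=r.x;c,sn=np.cos(q[2]),np.sin(q[2])
for x in(-.075,.075):
  for y in(.025,.1): print(x,y,(q[0]+c*x-sn*y,q[1]+sn*x+c*y))
print('knob top',pix2w(t,*cr(703,183),.12),'pivot',pix2w(t,*cr(693,122),.1),pix2w(s,295/1.4,378/1.4,.12),pix2w(s,324/1.4,411/1.4,.1))
E
```

```text
[ 0.7167 -0.0684  0.07  ]
[ 0.7117 -0.3292  0.07  ]
[ 0.4531 -0.0642  0.07  ]
[ 0.4501 -0.326   0.07  ]
s [ 0.4608 -0.3307  0.07  ]
s [ 0.7162 -0.3251  0.07  ]
s [ 0.7132 -0.0648  0.07  ]
tray corners
[0.5543 0.4962 0.04  ]
[0.5784 0.3513 0.04  ]
[0.4036 0.3235 0.04  ]
[0.383  0.4671 0.04  ]
[0.47982341 0.4095187  0.04      ]
[ 5.83692998e-01 -1.95903895e-01  4.71732434e-04] [-2.7 -0.6  0.4 -2.4 -1.1  1.6  1.8  0.4 -2.9 -2.8 -1.   2.3  2.5  0.3]
-0.075 0.025 (np.float64(0.5086812128600596), np.float64(-0.17093927769743972))
-0.075 0.1 (np.float64(0.5086458329287931), np.float64(-0.09593928604237043))
0.075 0.025 (np.float64(0.6586811961701983), np.float64(-0.17086851783490647))
0.075 0.1 (np.float64(0.6586458162389317), np.float64(-0.09586852617983718))
knob top [ 0.52755581 -0.26021114  0.12      ] pivot [ 0.59878733 -0.25751347  0.1       ] [ 0.53719092 -0.26738966  0.12      ] [ 0.61622059 -0.26916155  0.1       ]
```

```bash
python3 -m pendant '[[[2.9,3.8,0.6],-0.0415],[[2.9,3.8,0.6],-0.0415],[[2.9,3.8,0.6],-0.0415],[[2.9,3.8,0.6],-0.0415],[[2.9,3.8,0.6],-0.0415],[[2.9,3.8,0.6],-0.0415],[[2.9,3.8,0.6],-0.0415],[[2.9,3.8,0.6],-0.0415],[[2.9,3.8,0.6],-0.0415],[[2.9,3.8,0.6],-0.0415],[[0,0,0],0],[[0,0,0],0],[[0,0,0],0]]' 0.55 45
python3 - <<'E'
from h import *
c=save('wrist','w1',None,1.4);o=ctrl.get_obs();print(o['ee_pos'],o['eef_rot'],o['force'],o['grip_width'])
T=np.array(c['camera_from_world']);print(-T[:3,:3].T@T[:3,3],T[:3,:3].round(2).tolist())
E
```

```text
time_s: 1.18
ee_pos: [0.4721, -0.1749, 0.2569]
eef_rot: [-3.141, 0.001, 0.001]
force: [0.2, -0.2, -0.7]
grip_width: 0.0517
grip_force: 0.0
[ 0.4718828  -0.17538628  0.25700572] [-3.14148642e+00  7.13863644e-04 -5.09204430e-04] [0.37602506 0.56041382 0.08992073] 0.05137345828254293
[ 0.5531488  -0.17530478  0.4348634 ] [[0.0, -1.0, -0.0], [-0.96, -0.0, 0.28], [-0.28, 0.0, -0.96]]
```

View pics/w1.png

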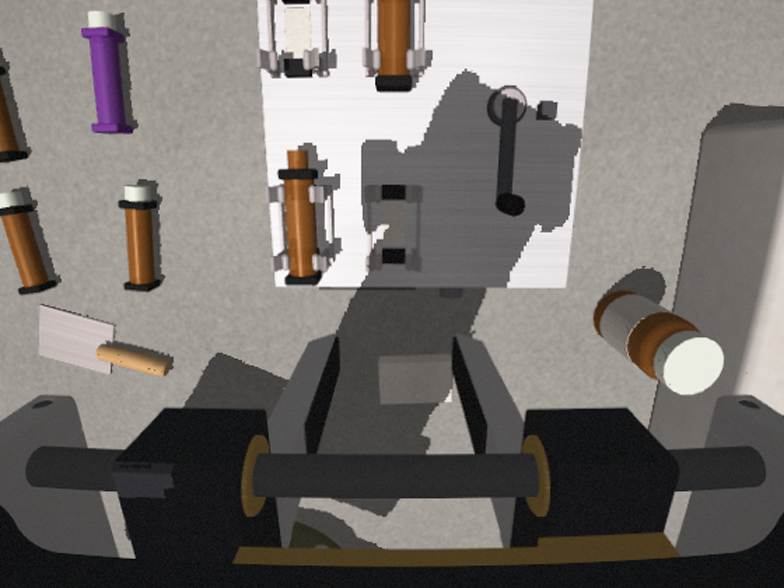

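```bash
python3 - <<'E'
from h import *
c=load('w1');q=lambda u,v,z:pix2w(c,u/1.4,v/1.4,z).round(4)[:2]
print('empty near: bumpers outer/inner',q(297,171,.1055),q(302,277,.1055),q(302,283,.092))
print('  barrel',q(300,200,.104),q(301,260,.104))
print('empty far near bumper',q(394,77,.1055), q(395,40,.104))
print('clip pad near right: blocks',q(394,192,.07),q(394,255,.07))
print('clip pad far left: ',q(298,68,.07))
print('knob top',q(511,203,.12),'pivot',q(508,103,.1))
print('deck corners',q(275,287,.07),q(567,287,.07))
print('sample R capbumper,far bumper',q(139,203,.027),q(141,285,.027))
print('sample L',q(16,207,.027),q(38,287,.027))
E
```

```text
empty near: bumpers outer/inner [ 0.5521 -0.1011] [ 0.4697 -0.1003] [ 0.4611 -0.0969]
  barrel [ 0.5304 -0.1019] [ 0.4833 -0.0999]
empty far near bumper [ 0.6175 -0.1742] [ 0.6425 -0.1749]
clip pad near right: blocks [ 0.5345 -0.174 ] [ 0.4806 -0.174 ]
clip pad far left:  [ 0.6317 -0.098 ]
knob top [ 0.5295 -0.26  ] pivot [ 0.6013 -0.2585]
deck corners [ 0.4515 -0.0672] [ 0.4517 -0.33  ]
sample R capbumper,far bumper [0.5242 0.0735] [0.4417 0.0847]
sample L [0.5233 0.2067] [0.4396 0.201 ]
```

The wrist view shows the near empty at (300,225) with its neck away from the robot, the far empty at (394,40), and the free clips at (394,225) and (298,30). The knob is at (511,203). I'll start with the near empty.

```bash
python3 -m pendant '[[[1.24,2.51,-2],0],[[1.24,2.51,-3],0],[[1.24,2.51,-3],0],[[0,0,-3],0],[[0,0,-2],0],[[0,0,-2],0],[[0,0,-1.35],0],[[0,0,-1.35],0],[[0,0,0],0],[[0,0,0],0],[[0,0,0],0]]' 0.55 45
python3 - <<'E'
from h import *
save('wrist','w2',None,1)
E
```

```text
time_s: 2.15
ee_pos: [0.5098, -0.1002, 0.0812]
eef_rot: [3.141, -0.001, -0.001]
force: [0.5, 0.4, 0.3]
grip_width: 0.0517
grip_force: 0.0
```

View pics/w2.png

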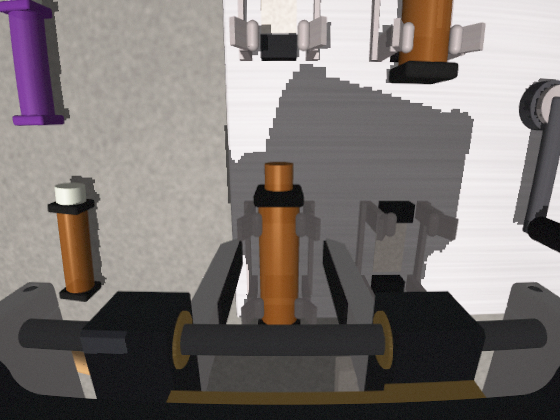

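The fingers straddle the near empty, which is centred at (280,260). Gripping and pulling straight up.

```bash
python3 -m pendant '[[[0,0,0],0],[[0,0,0],0],[[0,0,0],0],[[0,0,0],0],[[0,0,0],0],[[0,0,0],0]]' 0 50; python3 -m pendant '[[[0,0,0.3],0],[[0,0,0.3],0],[[0,0,0.3],0],[[0,0,0.3],0],[[0,0,0.3],0],[[0,0,0.3],0],[[0,0,1],0],[[0,0,2],0],[[0,0,3],0],[[0,0,3],0],[[0,0,0],0],[[0,0,0],0]]'
```

```text
time_s: 2.7
ee_pos: [0.5097, -0.0991, 0.0804]
eef_rot: [-3.141, -0.0, -0.0]
force: [-0.1, 3.0, 1.4]
grip_width: 0.0228
grip_force: 50.0
time_s: 3.7
ee_pos: [0.5105, -0.1, 0.1909]
eef_rot: [3.14, -0.005, -0.0]
force: [0.1, -0.0, -0.4]
grip_width: 0.0227
grip_force: 50.0
```

```bash
python3 -m pendant '[[[0.07,3.64,0],0.124],[[0.07,3.64,0],0.124],[[0.07,3.64,0],0.124],[[0.07,3.64,0],0.124],[[0.07,3.64,0],0.124],[[0.07,3.64,0],0.124],[[0.07,3.64,0],0.124],[[0.07,3.64,0],0.124],[[0.07,3.64,0],0.124],[[0.07,3.64,0],0.124],[[0.07,3.64,0],0.124],[[0.07,3.64,0],0.124],[[0.07,3.64,0],0.124],[[0.07,3.64,0],0.124],[[0,0,0],0],[[0,0,0],0]]'
python3 - <<'E'
from h import *
save('wrist','w3',None,1.4)
E
```

```text
time_s: 5.03
ee_pos: [0.5188, 0.4112, 0.1867]
eef_rot: [-3.14, 0.001, 1.738]
force: [0.8, -1.1, -0.1]
grip_width: 0.0226
grip_force: 50.0
```

View pics/w3.png

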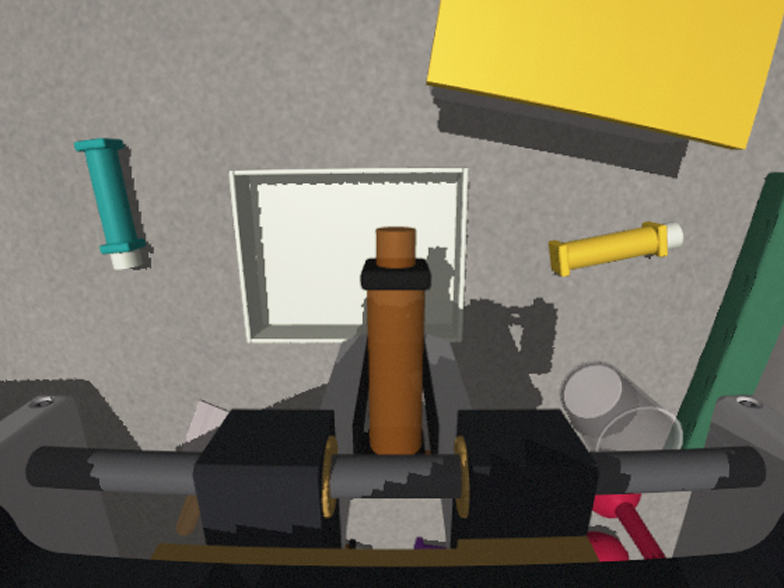

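The view shows the tray square to the bottle, with rim corners at (233,171), (466,169), (463,340) and (249,341). Computing the exact place.

```bash
python3 - <<'E'
from h import *
c=load('w3')
P=np.array([pix2w(c,u/1.4,v/1.4,.04)[:2] for u,v in[(233,171),(466,169),(463,340),(249,341)]]);print(P.round(4))
m=P.mean(0);ex=(P[1]-P[0]+P[2]-P[3])/2;print(m,np.linalg.norm(ex),np.arctan2(ex[1],ex[0]),np.linalg.norm(P[1]-P[2]))
ex/=np.linalg.norm(ex);ey=np.array([-ex[1],ex[0]])
for s in(1,-1):print(m+s*.042*ex-.006*ey)
E
```

```text
[[0.3858 0.4703]
 [0.5568 0.4997]
 [0.5829 0.3662]
 [0.408  0.3355]]
[0.4833826 0.4179103] 0.17554799104988408 0.1720504301389451 0.13607882687027276
[0.52578972 0.4191894 ]
[0.44302991 0.40480836]
```

```bash
python3 -m pendant '[[[0.3,0.3,-3.5],0],[[0.3,0.3,-3.5],0],[[0,0,-3.5],0],[[0,0,-3.5],0],[[0,0,-2],0],[[0,0,-1],0],[[0,0,-0.4],0],[[0,0,-0.3],0],[[0,0,0],0],[[0,0,0],0]]'
```

```text
time_s: 5.92
ee_pos: [0.5261, 0.4164, 0.013]
eef_rot: [3.14, -0.001, 1.735]
force: [-0.5, -0.9, -0.6]
grip_width: 0.0226
grip_force: 50.0
```

```bash
python3 -m pendant '[[[0,0,-0.2],0],[[0,0,-0.2],0],[[0,0,-0.1],0],[[0,0,0],0],[[0,0,0],0]]'; python3 -m pendant '[[[0,0,0],0],[[0,0,0],0],[[0,0,0],0],[[0,0,0],0],[[0,0,2],0],[[0,0,3],0],[[0,0,4],0],[[0,0,4],0],[[0,0,4],0],[[0,0,0],0]]' 0.5
```

```text
time_s: 6.33
ee_pos: [0.5254, 0.4162, 0.0063]
eef_rot: [-3.142, 0.0, 1.736]
force: [0.6, 0.1, -0.4]
grip_width: 0.0228
grip_force: 50.0
time_s: 7.17
ee_pos: [0.5275, 0.4177, 0.1858]
eef_rot: [3.13, -0.006, 1.736]
force: [0.4, -0.4, 0.3]
grip_width: 0.0468
grip_force: 0.0
```

```bash
python3 -m pendant '[[[0.82,-3.7,0],-0.1085],[[0.82,-3.7,0],-0.1085],[[0.82,-3.7,0],-0.1085],[[0.82,-3.7,0],-0.1085],[[0.82,-3.7,0],-0.1085],[[0.82,-3.7,0],-0.1085],[[0.82,-3.7,0],-0.1085],[[0.82,-3.7,0],-0.1085],[[0.82,-3.7,0],-0.1085],[[0.82,-3.7,0],-0.1085],[[0.82,-3.7,0],-0.1085],[[0.82,-3.7,0],-0.1085],[[0.82,-3.7,0],-0.1085],[[0.82,-3.7,0],-0.1085],[[0.82,-3.7,0],-0.1085],[[0.82,-3.7,0],-0.1085],[[0,0,0],0],[[0,0,0],0],[[0,0,0],0]]' 0.55
python3 - <<'E'
from h import *
save('wrist','w4',None,1)
E
```

```text
time_s: 8.75
ee_pos: [0.6565, -0.1753, 0.176]
eef_rot: [-3.141, 0.0, 0.001]
force: [0.1, -0.4, -0.5]
grip_width: 0.052
grip_force: 0.0
```

View pics/w4.png

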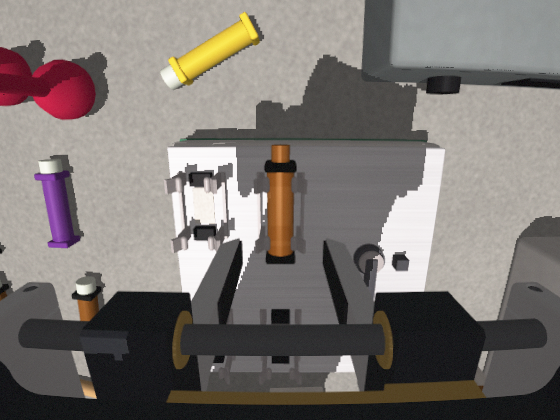

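The view shows the far empty at (280,212), in line with the fingers, its bumpers at rows 166 and 257. The free far-left clip's blocks are at (203,178) and (205,232).

```bash
python3 - <<'E'
from h import *
c=load('w4')
for p in[(280,171,.1055),(280,254,.104),(280,261,.1055),(203,184,.07),(205,227,.07),(280,312,.07),(280,361,.07)]:print(p,pix2w(c,*p).round(4))
E
python3 -m pendant '[[[0.1,0.1,-3],0],[[0,0,-3],0],[[0,0,-2],0],[[0,0,-1],0],[[0,0,-0.6],0],[[0,0,0],0],[[0,0,0],0]]'
```

```text
(280, 171, 0.1055) [ 0.6975 -0.1737  0.1055]
(280, 254, 0.104) [ 0.6223 -0.1735  0.104 ]
(280, 261, 0.1055) [ 0.6161 -0.1735  0.1055]
(203, 184, 0.07) [ 0.6794 -0.0996  0.07  ]
(205, 227, 0.07) [ 0.6357 -0.0984  0.07  ]
(280, 312, 0.07) [ 0.5374 -0.1731  0.07  ]
(280, 361, 0.07) [ 0.47  -0.173  0.07 ]
time_s: 9.38
ee_pos: [0.6583, -0.1745, 0.0817]
eef_rot: [3.141, -0.002, 0.001]
force: [0.4, 0.9, -0.3]
grip_width: 0.0519
grip_force: 0.0
```

```bash
python3 -m pendant '[[[0,0,0],0],[[0,0,0],0],[[0,0,0],0],[[0,0,0],0],[[0,0,0],0],[[0,0,0],0]]' 0 50; python3 -m pendant '[[[0,0,0.3],0],[[0,0,0.3],0],[[0,0,0.3],0],[[0,0,0.3],0],[[0,0,0.3],0],[[0,0,0.3],0],[[0,0,1],0],[[0,0,2],0],[[0,0,3],0],[[0,0,3],0],[[0,0,0],0],[[0,0,0],0]]'
```

```text
time_s: 9.88
ee_pos: [0.6578, -0.1744, 0.0807]
eef_rot: [-3.141, -0.0, -0.0]
force: [-0.4, 4.6, 2.3]
grip_width: 0.0228
grip_force: 50.0
time_s: 10.88
ee_pos: [0.6585, -0.1756, 0.1918]
eef_rot: [3.139, -0.005, -0.001]
force: [0.2, 0.3, -0.8]
grip_width: 0.0227
grip_force: 50.0
```

```bash
python3 -m pendant '[[[-1.2,3.21,0],0.0965],[[-1.2,3.21,0],0.0965],[[-1.2,3.21,0],0.0965],[[-1.2,3.21,0],0.0965],[[-1.2,3.21,0],0.0965],[[-1.2,3.21,0],0.0965],[[-1.2,3.21,0],0.0965],[[-1.2,3.21,0],0.0965],[[-1.2,3.21,0],0.0965],[[-1.2,3.21,0],0.0965],[[-1.2,3.21,0],0.0965],[[-1.2,3.21,0],0.0965],[[-1.2,3.21,0],0.0965],[[-1.2,3.21,0],0.0965],[[-1.2,3.21,0],0.0965],[[-1.2,3.21,0],0.0965],[[-1.2,3.21,0],0.0965],[[-1.2,3.21,0],0.0965],[[0,0,0],0],[[0,0,0],0]]'
python3 - <<'E'
from h import *
save('wrist','w5',None,1)
E
```

```text
time_s: 12.55
ee_pos: [0.4409, 0.4038, 0.1875]
eef_rot: [-3.141, 0.001, 1.739]
force: [1.0, -0.0, -0.6]
grip_width: 0.0228
grip_force: 50.0
```

View pics/w5.png

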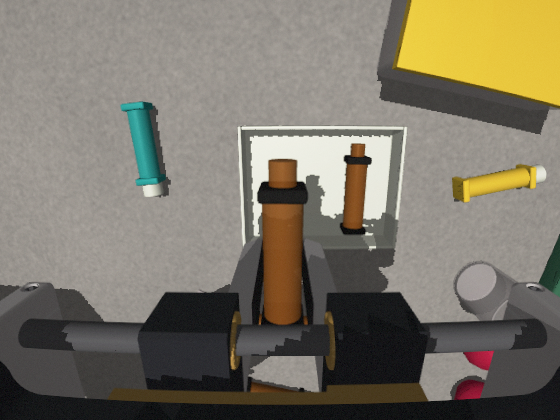

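Empty 1 lies flat in the tray at (355,190) and the space for the second is free. Lowering it.

```bash
python3 -m pendant '[[[0,0,-3.5],0],[[0,0,-3.5],0],[[0,0,-3.5],0],[[0,0,-3.5],0],[[0,0,-2],0],[[0,0,-1],0],[[0,0,-0.4],0],[[0,0,-0.3],0],[[0,0,-0.2],0],[[0,0,-0.1],0],[[0,0,0],0],[[0,0,0],0]]'
```

```text
time_s: 13.6
ee_pos: [0.442, 0.4032, 0.0092]
eef_rot: [3.141, -0.001, 1.737]
force: [0.4, 0.2, -0.6]
grip_width: 0.0231
grip_force: 50.0
```

```bash
python3 -m pendant '[[[0,0,-0.15],0],[[0,0,-0.12],0],[[0,0,0],0],[[0,0,0],0]]'; python3 -m pendant '[[[0,0,0],0],[[0,0,0],0],[[0,0,0],0],[[0,0,0],0],[[0,0,2],0],[[0,0,3],0],[[0,0,4],0],[[0,0,4],0],[[0,0,4],0],[[0,0,0],0]]' 0.5
python3 - <<'E'
from h import *
save('wrist','w6',None,1)
save('top','top1',None,1)
for n in('top1',):
    c=load(n);hsv=cv2.cvtColor(c['im'],cv2.COLOR_RGB2HSV)
    m=cv2.inRange(hsv,(4,130,50),(18,255,200))
    k,l,s,ce=cv2.connectedComponentsWithStats(m)
    for i in range(1,k):
        if s[i,4]>60:
            ys,xs=np.nonzero(l==i);P=np.c_[xs,ys].astype(float);mu=P.mean(0);u,sv,vt=np.linalg.svd(P-mu,full_matrices=False)
            t=(P-mu)@vt[0]; a,b=mu+vt[0]*t.min(),mu+vt[0]*t.max()
            A,B=pix2w(c,*a,.0135),pix2w(c,*b,.0135)
            if A[0]<.8:print(s[i,4],mu.round(1),((A+B)/2).round(4)[:2],'len',np.linalg.norm(A-B).round(3),'ang',np.arctan2(*(B-A)[1::-1]).round(3))
E
```

```text
time_s: 13.93
ee_pos: [0.4419, 0.4032, 0.0065]
eef_rot: [3.141, -0.0, 1.737]
force: [-1.5, -2.6, 8.0]
grip_width: 0.0227
grip_force: 50.0
time_s: 14.77
ee_pos: [0.4437, 0.4047, 0.184]
eef_rot: [3.131, -0.006, 1.737]
force: [0.3, 0.5, 0.6]
grip_width: 0.0472
grip_force: 0.0
178 [224.7 192.9] [0.6184 0.2277] len 0.076 ang -2.994
186 [158.5 224.4] [0.5269 0.4204] len 0.079 ang 1.74
208 [272.2 237.6] [0.4834 0.0894] len 0.078 ang 3.046
209 [225.8 239.7] [0.4799 0.2226] len 0.078 ang -3.026
168 [163.  253.1] [0.4431 0.4053] len 0.07 ang 1.712
81 [455.1 263.9] [ 0.398  -0.4275] len 0.058 ang -2.706
103 [260.7 284.7] [0.3504 0.123 ] len 0.075 ang -1.832
```

View pics/w6.png

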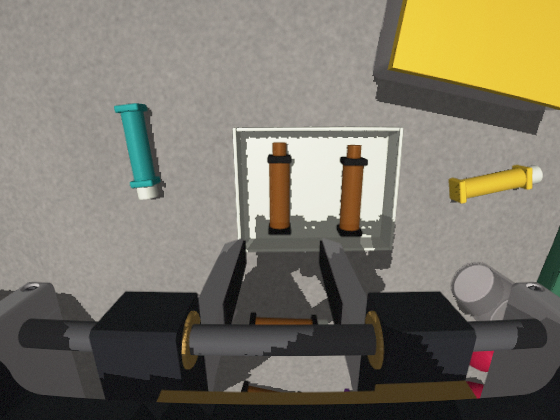

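Both empties lie side by side in the tray. Going to the far sample.

```bash
python3 -m pendant '[[[0.93,-1.29,0],-0.114],[[0.93,-1.29,0],-0.114],[[0.93,-1.29,0],-0.114],[[0.93,-1.29,0],-0.114],[[0.93,-1.29,0],-0.114],[[0.93,-1.29,0],-0.114],[[0.93,-1.29,0],-0.114],[[0.93,-1.29,0],-0.114],[[0.93,-1.29,0],-0.114],[[0.93,-1.29,0],-0.114],[[0.93,-1.29,0],-0.114],[[0.93,-1.29,0],-0.114],[[0.93,-1.29,0],-0.114],[[0.93,-1.29,0],-0.114],[[0,0,0],0],[[0,0,0],0]]' 0.55
cat >> h.py <<'E'
def amber(n,fn,z=.0165):
    "amber blobs in a fresh picture, with the ends on plane z"
    c0=save(n,fn);c=load(fn);m=cv2.inRange(cv2.cvtColor(c['im'],cv2.COLOR_RGB2HSV),(4,130,50),(18,255,255))
    k,l,s,ce=cv2.connectedComponentsWithStats(m)
    for i in range(1,k):
        if s[i,4]>150:
            ys,xs=np.nonzero(l==i);P=np.c_[xs,ys].astype(float);mu=P.mean(0);vt=np.linalg.svd(P-mu,full_matrices=False)[2]
            t=(P-mu)@vt[0]; A,B=[pix2w(c,*(mu+vt[0]*x),z) for x in np.percentile(t,(.5,99.5))]
            if A[0]>B[0]:A,B=B,A
            print(n,s[i,4],mu.round(0),((A+B)/2).round(4)[:2],'len',np.linalg.norm(A-B).round(3),'ang',np.arctan2(*(B-A)[1::-1]).round(3))
E
python3 -c "
from h import *
amber('wrist','w7')"
```

```text
time_s: 16.2
ee_pos: [0.5715, 0.2219, 0.1739]
eef_rot: [3.141, 0.003, 0.142]
force: [0.3, 0.1, 0.6]
grip_width: 0.0513
grip_force: 0.0
wrist 1482 [285. 155.] [0.6142 0.2251] len 0.078 ang 0.128
wrist 1203 [110. 210.] [0.5247 0.421 ] len 0.079 ang -1.408
wrist 1048 [273. 270.] [0.474  0.2198] len 0.077 ang 0.114
wrist 798 [379. 272.] [0.4863 0.0892] len 0.062 ang -0.067
wrist 1068 [121. 274.] [0.4411 0.4091] len 0.079 ang -1.402
```

```bash
python3 -m pendant '[[[2.2,0.1,-1],-0.006],[[2.15,0.15,-1],-0.006],[[0,0,-3.5],0],[[0,0,-3.5],0],[[0,0,-3],0],[[0,0,-2],0],[[0,0,-1.5],0],[[0,0,-1],0],[[0,0,0],0],[[0,0,0],0]]' 0.55
python3 -c "
from h import *
save('wrist','w8',None,1)
c=load('w8');P=np.array([[.6150,.2247,.0255]])+np.array([[x*np.cos(.13),x*np.sin(.13),0] for x in(-.038,.038)]);print(w2pix(c,P))"
```

```text
time_s: 17.08
ee_pos: [0.6151, 0.2254, 0.0108]
eef_rot: [-3.142, 0.0, 0.131]
force: [-0.5, 0.4, -0.4]
grip_width: 0.0514
grip_force: 0.0
[[282.90669474 317.49719916]
 [282.99520886 201.07195897]]
```

View pics/w8.png

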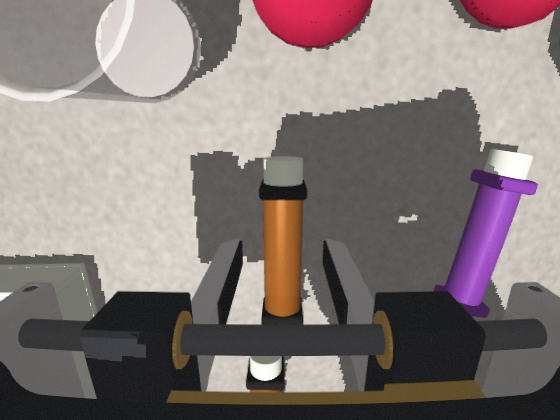

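The sample at (283,255), white cap at (283,170), is centred between the fingers. Lowering the last 7 mm and gripping.

```bash
python3 -m pendant '[[[0.1,0,-0.3],0],[[0,0,-0.3],0],[[0,0,-0.1],0],[[0,0,0],0],[[0,0,0],0]]'; python3 -m pendant '[[[0,0,0],0],[[0,0,0],0],[[0,0,0],0],[[0,0,0],0],[[0,0,0],0],[[0,0,0],0]]' 0 50; python3 -m pendant '[[[0,0,1],0],[[0,0,3],0],[[0,0,4],0],[[0,0,4],0],[[0,0,4],0],[[0,0,2],0],[[0,0,0],0],[[0,0,0],0]]'
```

```text
time_s: 17.55
ee_pos: [0.6164, 0.2249, 0.0038]
eef_rot: [3.142, -0.0, 0.129]
force: [0.2, -0.1, -0.8]
grip_width: 0.0517
grip_force: 0.0
time_s: 18.05
ee_pos: [0.6164, 0.2249, 0.0037]
eef_rot: [-3.142, -0.0, 0.129]
force: [0.8, 0.4, 1.4]
grip_width: 0.0229
grip_force: 50.0
time_s: 18.72
ee_pos: [0.6165, 0.2249, 0.1848]
eef_rot: [-3.141, -0.002, 0.129]
force: [0.7, 0.2, -1.4]
grip_width: 0.0228
grip_force: 50.0
```

```bash
python3 -m pendant '[[[0.41,-3.24,0],-0.0129],[[0.41,-3.24,0],-0.0129],[[0.41,-3.24,0],-0.0129],[[0.41,-3.24,0],-0.0129],[[0.41,-3.24,0],-0.0129],[[0.41,-3.24,0],-0.0129],[[0.41,-3.24,0],-0.0129],[[0.41,-3.24,0],-0.0129],[[0.41,-3.24,0],-0.0129],[[0.41,-3.24,0],-0.0129],[[0,0,0],0],[[0,0,-3],0],[[0,0,-2.5],0],[[0,0,-0.6],0],[[0,0,0],0],[[0,0,0],0]]'
python3 -c "
from h import *
save('wrist','w9',None,1.4)"
```

```text
time_s: 20.05
ee_pos: [0.6574, -0.0989, 0.1229]
eef_rot: [-3.141, 0.0, 0.0]
force: [0.2, -0.3, -0.6]
grip_width: 0.0226
grip_force: 50.0
```

View pics/w9.png

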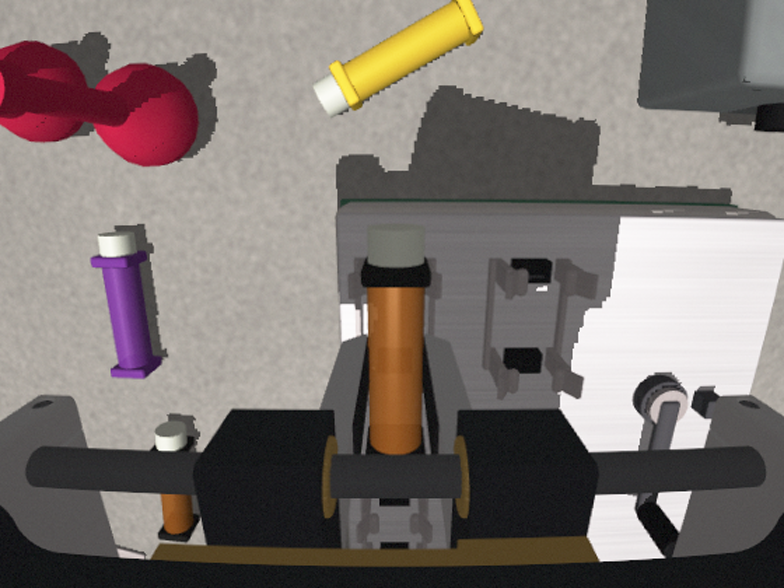

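The sample is held level over the far-left clip, with its bumper edge at (397,285) and barrel end at (396,451). The far-right clip's rests are at (531,270) and (522,360).

```bash
python3 - <<'E'
from h import *
c=load('w9')
for p in[(397,285,.1447),(396,451,.1447),(396,451,.1327),(531,270,.08),(522,360,.08)]:print(pix2w(c,p[0]/1.4,p[1]/1.4,p[2]).round(4))
E
python3 -m pendant '[[[0.05,0,-0.8],0],[[0,0,-0.8],0],[[0,0,-0.4],0],[[0,0,0],0],[[0,0,0],0]]'
```

```text
[ 0.6957 -0.0999  0.1447]
[ 0.621  -0.0995  0.1447]
[ 0.612  -0.0995  0.1327]
[ 0.6864 -0.1721  0.08  ]
[ 0.6336 -0.1717  0.08  ]
time_s: 20.52
ee_pos: [0.6578, -0.0991, 0.1024]
eef_rot: [-3.141, 0.001, -0.0]
force: [0.0, 0.2, -0.8]
grip_width: 0.0229
grip_force: 50.0
```

```bash
python3 -m pendant '[[[0.1,0,-0.2],0],[[0,0,-0.2],0],[[0,0,-0.2],0],[[0,0,-0.2],0],[[0,0,0],0]]'; python3 -m pendant '[[[0,0,-0.3],0],[[0,0,-0.3],0],[[0,0,-0.2],0],[[0,0,0],0],[[0,0,0],0]]'
```

```text
time_s: 20.93
ee_pos: [0.6597, -0.0989, 0.0958]
eef_rot: [3.141, -0.003, -0.0]
force: [2.0, 1.8, 6.6]
grip_width: 0.023
grip_force: 50.0
time_s: 21.35
ee_pos: [0.6591, -0.0989, 0.0865]
eef_rot: [-3.141, -0.001, -0.0]
force: [4.6, 1.8, -1.9]
grip_width: 0.0228
grip_force: 50.0
```

```bash
python3 -m pendant '[[[-0.05,0.05,-0.2],0],[[0,0,-0.15],0],[[0,0,0],0],[[0,0,0],0]]'
```

```text
time_s: 21.68
ee_pos: [0.6578, -0.0985, 0.0824]
eef_rot: [-3.141, 0.002, -0.0]
force: [-0.5, 2.4, -5.0]
grip_width: 0.0229
grip_force: 50.0
```

```bash
python3 -m pendant '[[[0,0,-0.1],0],[[0,0,0],0],[[0,0,0],0]]';python3 -m pendant '[[[0,0,0],0],[[0,0,0],0],[[0,0,0],0],[[0,0,0],0],[[0,0,1],0],[[0,0,3],0],[[-2,0,3],0],[[-4,0,3],0],[[-3,0,0],0],[[0,0,0],0],[[0,0,0],0]]' 0.5
python3 -c "
from h import *
amber('wrist','w10',.0165)
save('wrist','w10',(130,0,430,225),2.4)"
```

```text
time_s: 21.93
ee_pos: [0.6581, -0.0985, 0.0822]
eef_rot: [-3.141, 0.001, -0.0]
force: [-3.2, 3.2, -1.0]
grip_width: 0.023
grip_force: 50.0
time_s: 22.85
ee_pos: [0.5747, -0.0988, 0.1788]
eef_rot: [3.141, -0.002, -0.001]
force: [1.0, 0.7, 0.4]
grip_width: 0.0467
grip_force: 0.0
wrist 2503 [281. 117.] [ 0.6576 -0.0981] len 0.102 ang -0.001
wrist 955 [ 39. 262.] [0.4791 0.2153] len 0.074 ang 0.253
wrist 983 [135. 266.] [0.481  0.0865] len 0.071 ang -0.099
wrist 263 [498. 307.] [ 0.4191 -0.391 ] len 0.041 ang -0.382
```

View pics/w10.png

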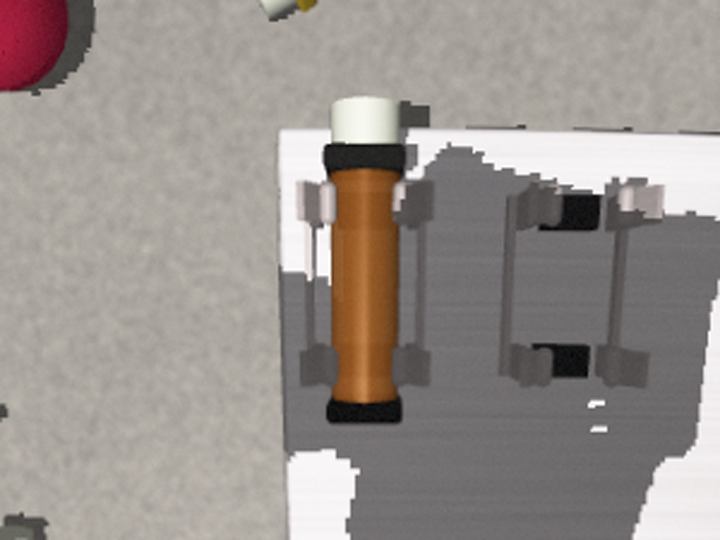

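The first sample sits home: both roller pairs close over the barrel at crop (365,200) and (365,365). Next is the near-left sample.

```bash
python3 -m pendant '[[[-1.58,3.5,0],0.0126],[[-1.58,3.5,0],0.0126],[[-1.58,3.5,0],0.0126],[[-1.58,3.5,0],0.0126],[[-1.58,3.5,0],0.0126],[[-1.58,3.5,0],0.0126],[[-1.58,3.5,0],0.0126],[[-1.58,3.5,0],0.0126],[[-1.58,3.5,0],0.0126],[[0,0,0],0],[[0,0,0],0]]' 0.55
python3 -c "
from h import *
amber('wrist','w11',.0165)"
```

```text
time_s: 23.87
ee_pos: [0.4328, 0.2182, 0.177]
eef_rot: [3.141, 0.0, 0.117]
force: [0.6, 0.3, -0.4]
grip_width: 0.0515
grip_force: 0.0
wrist 1540 [107.  90.] [0.5252 0.4207] len 0.078 ang -1.416
wrist 1472 [285. 155.] [0.4762 0.2201] len 0.077 ang 0.114
wrist 1504 [400. 165.] [0.4805 0.0898] len 0.078 ang -0.112
wrist 1313 [118. 168.] [0.441 0.409] len 0.078 ang -1.415
```

```bash
python3 -m pendant '[[[2.25,0.1,-1.3],0],[[2.2,0.1,-1],0],[[0,0,-3.5],0],[[0,0,-3.5],0],[[0,0,-3],0],[[0,0,-2],0],[[0,0,-1.5],0],[[0,0,-0.9],0],[[0,0,0],0],[[0,0,0],0]]' 0.55
python3 -c "
from h import *
amber('wrist','w12',.0165);o=ctrl.get_obs();print(o['ee_pos'])"
```

```text
time_s: 24.75
ee_pos: [0.478, 0.2179, 0.0104]
eef_rot: [3.142, -0.0, 0.112]
force: [0.3, -0.0, -0.4]
grip_width: 0.0518
grip_force: 0.0
wrist 277 [  4. 149.] [0.5296 0.3905] len 0.023 ang 0.02
wrist 4258 [278. 257.] [0.4739 0.2197] len 0.079 ang 0.116
wrist 3914 [481. 261.] [0.4843 0.09  ] len 0.068 ang -0.062
wrist 1228 [ 18. 271.] [0.4462 0.3905] len 0.045 ang -1.045
[0.47816013 0.21815418 0.01091717]
```

```bash
python3 -m pendant '[[[-0.1,0.15,-0.3],0],[[0,0,-0.3],0],[[0,0,-0.1],0],[[0,0,0],0],[[0,0,0],0]]'; python3 -m pendant '[[[0,0,0],0],[[0,0,0],0],[[0,0,0],0],[[0,0,0],0],[[0,0,0],0],[[0,0,0],0]]' 0 50; python3 -m pendant '[[[0,0,1],0],[[0,0,3],0],[[0,0,4],0],[[0,0,4],0],[[0,0,4],0],[[0,0,2],0],[[0,0,0],0],[[0,0,0],0]]'
```

```text
time_s: 25.22
ee_pos: [0.4764, 0.2199, 0.0033]
eef_rot: [-3.142, -0.0, 0.113]
force: [0.0, -0.1, -0.8]
grip_width: 0.0516
grip_force: 0.0
time_s: 25.72
ee_pos: [0.4764, 0.2199, 0.0032]
eef_rot: [-3.142, -0.0, 0.113]
force: [-0.3, -0.3, -0.1]
grip_width: 0.0231
grip_force: 50.0
time_s: 26.38
ee_pos: [0.4764, 0.2199, 0.184]
eef_rot: [-3.141, -0.002, 0.113]
force: [-0.2, -1.2, -1.8]
grip_width: 0.023
grip_force: 50.0
```

```bash
python3 -m pendant '[[[1.52,-3.275,0],-0.0094],[[1.52,-3.275,0],-0.0094],[[1.52,-3.275,0],-0.0094],[[1.52,-3.275,0],-0.0094],[[1.52,-3.275,0],-0.0094],[[1.52,-3.275,0],-0.0094],[[1.52,-3.275,0],-0.0094],[[1.52,-3.275,0],-0.0094],[[1.52,-3.275,0],-0.0094],[[1.52,-3.275,0],-0.0094],[[1.52,-3.275,0],-0.0094],[[1.52,-3.275,0],-0.0094],[[0,0,0],0],[[0,0,-3],0],[[0,0,-2.5],0],[[0,0,-0.6],0],[[0,0,0],0],[[0,0,0],0]]'
python3 -c "
from h import *
amber('wrist','w13',.12)"
```

```text
time_s: 27.88
ee_pos: [0.6587, -0.1729, 0.1224]
eef_rot: [-3.141, 0.0, 0.001]
force: [0.1, 0.1, 0.1]
grip_width: 0.0229
grip_force: 50.0
wrist 2945 [181. 238.] [ 0.6648 -0.1078] len 0.069 ang 0.004
wrist 4621 [282. 260.] [ 0.6486 -0.173 ] len 0.087 ang 0.003
wrist 508 [464. 385.] [ 0.5418 -0.3176] len 0.031 ang -0.936
```

```bash
python3 -m pendant '[[[0,0,-0.8],0],[[0,0,-0.8],0],[[0,-0.03,-0.4],0],[[0,0,-0.3],0],[[0,0,-0.2],0],[[0,0,-0.2],0],[[0,0,0],0]]';python3 -m pendant '[[[0,0,-0.3],0],[[0,0,-0.3],0],[[0,0,-0.2],0],[[0,0,0],0],[[0,0,0],0]]'
```

```text
time_s: 28.52
ee_pos: [0.6592, -0.1735, 0.0962]
eef_rot: [3.141, -0.002, 0.0]
force: [-1.1, 0.4, 5.7]
grip_width: 0.0231
grip_force: 50.0
time_s: 28.93
ee_pos: [0.6592, -0.1734, 0.0874]
eef_rot: [3.141, -0.001, 0.0]
force: [5.6, 0.7, 0.9]
grip_width: 0.0228
grip_force: 50.0
```

```bash
python3 -m pendant '[[[-0.05,0,-0.25],0],[[0,0,-0.2],0],[[0,0,-0.1],0],[[0,0,0],0],[[0,0,0],0]]'
```

```text
time_s: 29.35
ee_pos: [0.6579, -0.1734, 0.0816]
eef_rot: [-3.141, 0.001, 0.0]
force: [-2.6, 1.5, 3.1]
grip_width: 0.0227
grip_force: 50.0
```

```bash
python3 -m pendant '[[[0,0,0],0],[[0,0,0],0],[[0,0,0],0],[[0,0,0],0],[[0,0,1],0],[[0,0,3],0],[[-2,0,3],0],[[-4,0,3],0],[[-3,0,0],0],[[0,0,0],0],[[0,0,0],0]]' 0.5
python3 -c "
from h import *
amber('wrist','w14',.104)"
```

```text
time_s: 30.27
ee_pos: [0.5744, -0.1736, 0.1782]
eef_rot: [3.141, -0.002, -0.0]
force: [0.3, -0.6, 0.6]
grip_width: 0.0471
grip_force: 0.0
wrist 2514 [282. 115.] [ 0.6589 -0.1736] len 0.075 ang 0.001
wrist 2488 [192. 118.] [ 0.6572 -0.1012] len 0.075 ang 0.006
wrist 1102 [ 80. 267.] [0.5232 0.0193] len 0.058 ang -0.104
wrist 182 [461. 300.] [ 0.4892 -0.3511] len 0.028 ang -1.505
wrist 425 [482. 362.] [ 0.406  -0.3891] len 0.04 ang 0.189
```

```bash
python3 -m pendant '[[[-1.72,3.33,0],-0.0132],[[-1.72,3.33,0],-0.0132],[[-1.72,3.33,0],-0.0132],[[-1.72,3.33,0],-0.0132],[[-1.72,3.33,0],-0.0132],[[-1.72,3.33,0],-0.0132],[[-1.72,3.33,0],-0.0132],[[-1.72,3.33,0],-0.0132],[[0,0,0],0],[[0,0,0],0]]' 0.55
python3 -c "
from h import *
amber('wrist','w15',.0165)"
```

```text
time_s: 31.15
ee_pos: [0.4377, 0.0946, 0.177]
eef_rot: [-3.142, -0.001, -0.102]
force: [-0.3, -0.2, -0.1]
grip_width: 0.0515
grip_force: 0.0
wrist 1462 [284. 156.] [0.4796 0.0884] len 0.077 ang -0.109
wrist 505 [ 11. 147.] [0.5263 0.406 ] len 0.041 ang -1.194
wrist 963 [ 26. 218.] [0.4404 0.4144] len 0.079 ang -1.417
```

Target (0.4805, 0.0884), yaw -0.108.

```bash
python3 -m pendant '[[[2.15,-0.3,-1.3],-0.006],[[2.1,-0.3,-1],0],[[0,0,-3.5],0],[[0,0,-3.5],0],[[0,0,-3],0],[[0,0,-2],0],[[0,0,-1.5],0],[[0,0,-0.9],0],[[0,0,0],0],[[0,0,0],0]]' 0.55
python3 -c "
from h import *
amber('wrist','w16',.0165)"
```

```text
time_s: 32.03
ee_pos: [0.4804, 0.0865, 0.0098]
eef_rot: [3.142, 0.0, -0.112]
force: [-0.2, 1.1, -0.7]
grip_width: 0.0514
grip_force: 0.0
wrist 4290 [279. 257.] [0.4773 0.0885] len 0.079 ang -0.1
```

```bash
python3 -m pendant '[[[0,0.15,-0.3],0],[[0,0,-0.3],0],[[0,0,-0.05],0],[[0,0,0],0],[[0,0,0],0]]'; python3 -m pendant '[[[0,0,0],0],[[0,0,0],0],[[0,0,0],0],[[0,0,0],0],[[0,0,0],0],[[0,0,0],0]]' 0 50; python3 -m pendant '[[[0,0,1],0],[[0,0,3],0],[[0,0,4],0],[[0,0,4],0],[[0,0,4],0],[[0,0,2],0],[[0,0,0],0],[[0,0,0],0]]'
```

```text
time_s: 32.5
ee_pos: [0.4799, 0.0885, 0.0033]
eef_rot: [-3.142, -0.0, -0.111]
force: [-0.3, 1.1, 0.5]
grip_width: 0.0514
grip_force: 0.0
time_s: 33.0
ee_pos: [0.4798, 0.0885, 0.0032]
eef_rot: [-3.142, -0.0, -0.111]
force: [0.1, -0.8, 1.2]
grip_width: 0.0229
grip_force: 50.0
time_s: 33.67
ee_pos: [0.4798, 0.0885, 0.1839]
eef_rot: [-3.141, -0.002, -0.111]
force: [-0.8, -0.3, -2.0]
grip_width: 0.0231
grip_force: 50.0
```

```bash
python3 -m pendant '[[[0.48,-3.12,0],0.0185],[[0.48,-3.12,0],0.0185],[[0.48,-3.12,0],0.0185],[[0.48,-3.12,0],0.0185],[[0.48,-3.12,0],0.0185],[[0.48,-3.12,0],0.0185],[[0,0,0],0],[[0,0,-3],0],[[0,0,-2.5],0],[[0,0,-0.6],0],[[0,0,0],0],[[0,0,0],0]]'
python3 -c "
from h import *
amber('wrist','w17',.12)"
```

```text
time_s: 34.67
ee_pos: [0.5086, -0.0984, 0.1223]
eef_rot: [-3.141, 0.001, 0.0]
force: [-1.0, 0.4, -1.3]
grip_width: 0.023
grip_force: 50.0
wrist 2519 [282.  34.] [ 0.6345 -0.0986] len 0.036 ang -0.01
wrist 2484 [402.  33.] [ 0.6358 -0.1642] len 0.036 ang 0.054
wrist 4596 [282. 260.] [ 0.4978 -0.0986] len 0.087 ang 0.007
wrist 269 [549. 278.] [ 0.4861 -0.288 ] len 0.017 ang -1.021
```

```bash
python3 -m pendant '[[[0.05,-0.03,-0.8],0],[[0,0,-0.8],0],[[0,0,-0.4],0],[[0,0,-0.3],0],[[0,0,-0.2],0],[[0,0,-0.2],0],[[0,0,0],0]]';python3 -m pendant '[[[0,0,-0.3],0],[[0,0,-0.3],0],[[0,0,-0.2],0],[[0,0,0],0],[[0,0,0],0]]'
```

```text
time_s: 35.3
ee_pos: [0.5096, -0.0988, 0.0956]
eef_rot: [-3.141, -0.001, -0.0]
force: [0.6, 2.4, 2.2]
grip_width: 0.0231
grip_force: 50.0
time_s: 35.72
ee_pos: [0.5094, -0.0988, 0.0869]
eef_rot: [-3.141, -0.001, -0.0]
force: [4.6, 2.1, -3.9]
grip_width: 0.0228
grip_force: 50.0
```

```bash
python3 -m pendant '[[[-0.05,0.03,-0.25],0],[[0,0,-0.2],0],[[0,0,-0.05],0],[[0,0,0],0],[[0,0,0],0]]'; python3 -m pendant '[[[0,0,0],0],[[0,0,0],0],[[0,0,0],0],[[0,0,0],0],[[0,0,1],0],[[0,0,3],0],[[-2,0,3],0],[[-4,0,3],0],[[-3,0,0],0],[[0,0,0],0],[[0,0,0],0]]' 0.5
python3 -c "
from h import *
amber('wrist','w18',.104)
save('scene','s18',(150,80,420,340),2.2)
c=load('w18')
cv2.imwrite('pics/w18.png',cv2.resize(c['im'][:,:,::-1],None,fx=1.4,fy=1.4))"
```

```text
time_s: 36.13
ee_pos: [0.5082, -0.0984, 0.0817]
eef_rot: [-3.141, 0.001, -0.0]
force: [0.3, 3.8, -5.4]
grip_width: 0.0228
grip_force: 50.0
time_s: 37.05
ee_pos: [0.425, -0.0989, 0.1785]
eef_rot: [3.141, -0.002, -0.001]
force: [0.1, 0.7, 0.7]
grip_width: 0.0468
grip_force: 0.0
wrist 2491 [281. 115.] [ 0.5089 -0.0983] len 0.075 ang -0.0
wrist 445 [523. 206.] [ 0.4359 -0.3176] len 0.04 ang -0.37
```

View pics/w18.png

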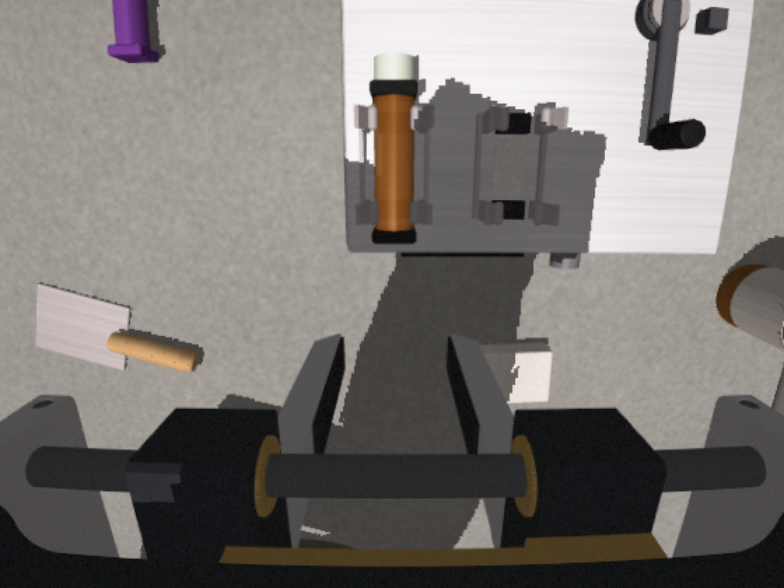

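View pics/s18.png

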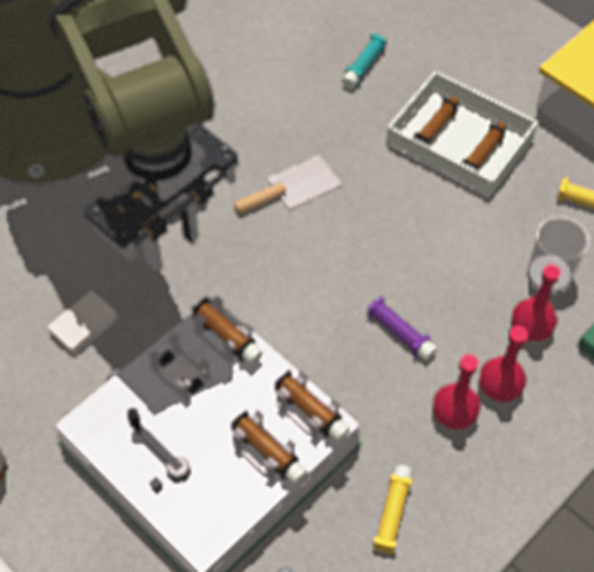

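All three samples are home: the scene view shows white caps at the clips, both empties in the tray and one clip free. The bench holds no more ambers. For the lever, the knob is at about (0.528,-0.259), and I'll push it from its +y side with closed fingers.

```bash
python3 -m pendant '[[[2.58,-3.2,0],0],[[2.58,-3.2,0],0],[[2.58,-3.2,0],0],[[2.58,-3.2,0],0],[[0,0,0],0],[[0,0,0],0],[[0,0,-3],0],[[0,0,-2],0],[[0,0,-2],0],[[0,0,-1.2],0],[[0,0,0],0],[[0,0,0],0]]' 0 20
python3 -c "
from h import *
save('wrist','w19',None,1.4)"
```

```text
time_s: 38.15
ee_pos: [0.5286, -0.2262, 0.0956]
eef_rot: [-3.141, 0.0, 0.0]
force: [0.0, 0.2, -0.3]
grip_width: 0.0002
grip_force: 0.0
```

View pics/w19.png

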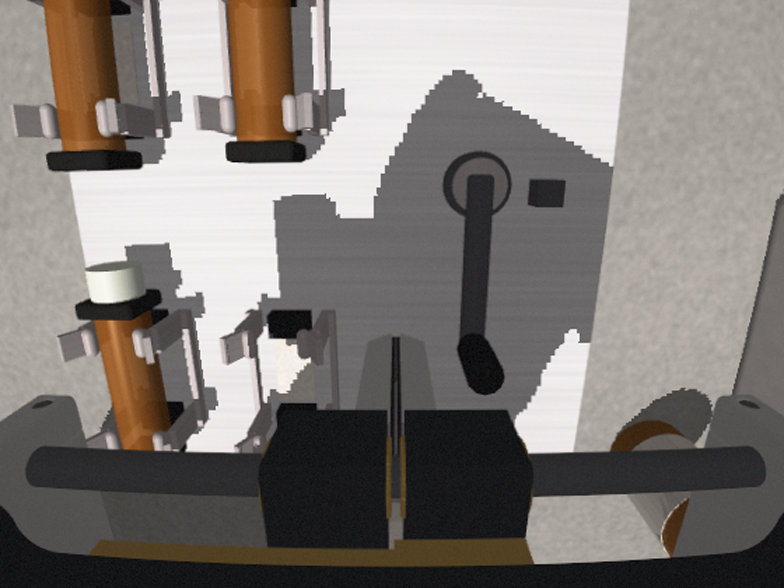

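The closed fingers stand to the left of the knob (480,365), and the pivot is at (478,180).

```bash
python3 - <<'E'
from h import *
c=load('w19')
pv=pix2w(c,478/1.4,180/1.4,.1)[:2];print(pv,pix2w(c,487/1.4,373/1.4,.12),pix2w(c,474/1.4,352/1.4,.09))
pv=np.array([.603,-.259]);prev=np.array([.5286,-.2262]);pth=0
for th in np.arange(0,1.13,.08):
    co,s=np.cos(th),np.sin(th);p=pv+[co*-.075-s*.0215,s*-.075+co*.0215]
    print(round(th,2),((p-prev)*100).round(2),round(th-pth,2));prev=p;pth=th
E
```

```text
[ 0.6054869  -0.25952559] [ 0.53105437 -0.26336529  0.12      ] [ 0.52671977 -0.26366231  0.09      ]
0.0 [-0.06 -1.13] 0.0
0.08 [-0.15 -0.61] 0.08
0.16 [-0.1  -0.62] 0.08
0.24 [-0.05 -0.62] 0.08
0.32 [ 0.   -0.62] 0.08
0.4 [ 0.05 -0.62] 0.08
0.48 [ 0.1  -0.62] 0.08
0.56 [ 0.15 -0.61] 0.08
0.64 [ 0.2  -0.59] 0.08
0.72 [ 0.24 -0.57] 0.08
0.8 [ 0.29 -0.55] 0.08
0.88 [ 0.33 -0.53] 0.08
0.96 [ 0.37 -0.5 ] 0.08
1.04 [ 0.41 -0.47] 0.08
1.12 [ 0.45 -0.43] 0.08
```

```bash
python3 -m pendant '[[[0,-0.5,0.1],0],[[-0.05,-0.6,0],0],[[-0.15,-0.6,0],0.08],[[-0.1,-0.62,0],0.08],[[-0.05,-0.62,0],0.08],[[0,-0.62,0],0.08],[[0.05,-0.62,0],0.08],[[0.1,-0.62,0],0.08],[[0.15,-0.61,0],0.08],[[0.2,-0.6,0],0.08],[[0.24,-0.57,0],0.08],[[0.29,-0.55,0],0.08],[[0.33,-0.53,0],0.08],[[0,0,0],0],[[0,0,0],0]]'
python3 -c "
from h import *
save('wrist','w20',None,1.4)"
```

```text
time_s: 39.45
ee_pos: [0.5383, -0.3038, 0.0965]
eef_rot: [3.141, 0.0, 0.877]
force: [-1.9, 0.5, 1.6]
grip_width: 0.0006
grip_force: 1.4
```

View pics/w20.png

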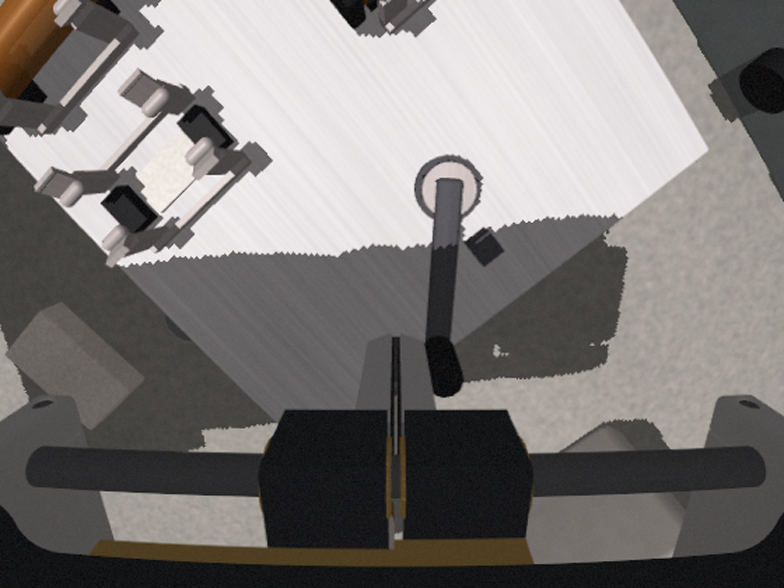

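The lever is following, with the knob against the finger at (443,365) and the stop block at (485,246) just ahead. Pushing on to the stop.

```bash
python3 -m pendant '[[[0.37,-0.5,0],0.08],[[0.41,-0.47,0],0.08],[[0.3,-0.3,0],0.05],[[0,0,0],0],[[0,0,0],0]]'; python3 -m pendant '[[[0.15,-0.14,0],0.02],[[0.15,-0.14,0],0.02],[[0,0,0],0],[[0,0,0],0]]'
```

```text
time_s: 39.92
ee_pos: [0.5491, -0.316, 0.0963]
eef_rot: [-3.142, 0.0, 1.087]
force: [-3.2, -0.1, 2.2]
grip_width: 0.0006
grip_force: 1.6
time_s: 40.25
ee_pos: [0.5519, -0.3185, 0.0962]
eef_rot: [-3.14, -0.0, 1.13]
force: [-8.1, 2.5, 3.8]
grip_width: 0.0003
grip_force: 4.2
```

```bash
python3 -m pendant '[[[0.12,-0.1,0],0.02],[[0.12,-0.1,0],0.02],[[0,0,0],0],[[0,0,0],0]]'
```

```text
time_s: 40.58
ee_pos: [0.552, -0.3192, 0.096]
eef_rot: [-3.133, -0.001, 1.17]
force: [-29.2, 14.0, 14.9]
grip_width: 0.0004
grip_force: 15.9
```

```bash
python3 -m pendant '[[[-0.3,0.25,0],0],[[0,0,2],0],[[0,0,4],0],[[0,0,4],0],[[-3,3,1],-0.1],[[-4,0,0],-0.1],[[-4,0,0],-0.1],[[0,0,0],-0.1],[[0,0,0],-0.1],[[0,0,0],-0.1],[[0,0,0],-0.1],[[0,0,0],-0.1],[[0,0,0],-0.1],[[0,0,0],-0.1],[[0,0,0],0],[[0,0,0],0],[[0,0,0],0]]'
python3 -c "
from h import *
amber('top','t21',.104)
save('scene','s21',(150,80,420,340),2.2)"
```

```text
time_s: 42.0
ee_pos: [0.4433, -0.2896, 0.2058]
eef_rot: [3.141, -0.0, 0.173]
force: [-0.3, 0.5, 0.7]
grip_width: 0.0006
grip_force: 0.0
top 1932 [283.  44.] [1.0461 0.0367] len 1.082 ang -1.571
top 174 [50. 52.] [1.0427 0.7433] len 0.193 ang -1.571
top 175 [337. 168.] [ 0.6583 -0.0959] len 0.077 ang -0.021
top 212 [339. 222.] [ 0.5099 -0.0967] len 0.076 ang 0.007
top 186 [158. 224.] [0.512  0.3914] len 0.071 ang -1.397
top 195 [161. 253.] [0.4331 0.3812] len 0.071 ang -1.403
```

View pics/s21.png

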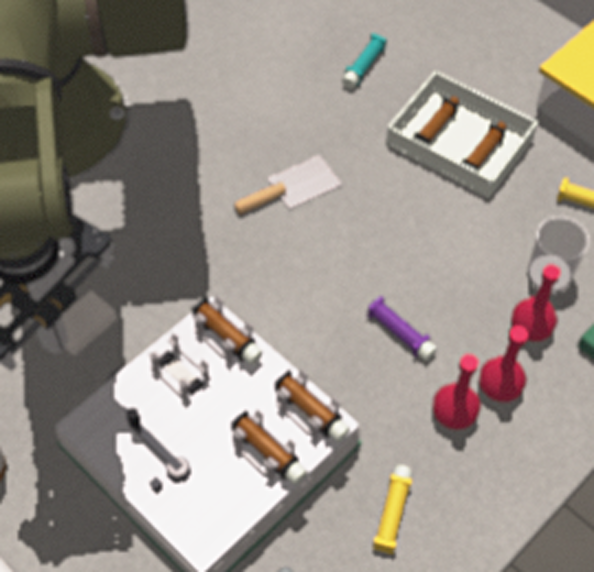

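The lever is back at rest with its knob at (133,420). The three samples are clipped, both empties are in the tray, nothing else has moved and the robot is clear.

```bash
python3 -c "
from station import ctrl
print(ctrl.hand_in())"
```

```text
the job is handed in; nothing more can be done
None
```

Job handed in, verdict not shown: both empties lie side by side in the tray, the three full samples on the bench are clipped home in the shaker, and the start lever was swung to its stop and has sprung back.

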